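# Line up desk tools by length

### The arm

A 6-joint arm with a two-finger parallel gripper is mounted at the origin on a cart in front of the work surface, level with it; the furniture and walls round the work are solid. World frame = base frame: x ahead of the robot, y to its left, z up, the work surface at z = 0. Lengths are in m, angles in rad, forces in N, time in s.
With the tool pointing down it reaches from about 0.25 to 0.775 m from the base axis. Payload 4 kg.
Tool frame: the origin (TCP) lies at the very end of the fingers, on their centre line; the grasp point (between the pads) lies 19 mm behind it (robot.pinch_z is the distance from the TCP to the grasp point, in m); z points along the fingers, y is the line along which they close (so a half turn about z gives the same grasp; the last joint's range is limited). The gripper opens to 94 mm and grips with 3 to 60 N. Pads are 16 mm wide; open, the fingers measure 119 mm over their backs; the gripper's body (75 mm by 177 mm) begins 78 mm behind the grasp point.
Start: joints at [1.001, 0.087, 1.371, -0, 1.684, -0.103], TCP at [0.248, 0.491, 0.206] pointing down, gripper open.
Joint ranges: [-3.1, 3.1], [-0.76, 2.03], [0.27, 2.55], [-1.08, 4.22], [0.17, 2.65], [-2.57, 2.57]. Speed limits (rad/s): [2.79, 2.79, 3.14, 3.14, 3.14, 3.14].

### API

Orientations are given as [roll, pitch, yaw] about the fixed x, y, z axes, in that order (R = Rz(yaw) Ry(pitch) Rx(roll)).
In Python, from bench import robot gives the robot as it stands.
- The arm moves only by the tool arm_command, never from a script. Its argument "targets" is one flat list of numbers, 7 for each row, row after row: the turn, a rotation vector about the tool's x, y, z in degrees, then the shift along the tool's x, y, z in mm, then the closure, from -1 (fully open) to 1 (shut). In form: [ax, ay, az, x, y, z, hand, ax, ay, az, x, y, z, hand, ...]. A call has 1 to 20 rows; each row is the pose to reach, as a shift and turn from the pose commanded when the call began, along the tool's axes at that moment; what a row does not reach only later rows make up. A row lasts 1/10 s, in which the tool goes at most 50 mm and 8.59 degrees, less where a joint would pass 70% of its speed; a pose out of reach is approached as far as the arm can. A call with a gripper value outside its range is refused whole. The fingers move at their own pace and stop on an object; the grip force is fixed at half the most. Time passes only in rows, so rows that repeat a pose let the fingers close. It gives the time, the measured TCP pose, the force, the opening and the grip force at its end, in the units of the state.
- robot.get_obs(): the state, without advancing time (a new reading comes with each control period).
- robot.snapshot(name): name is "side" or "top"; returns a dict with "color" (400x640x3 uint8, red, green, blue), "range_z" (400x640 float32, m along the optical axis (not along the pixel's ray), 0 where there is no reading), "fx", "fy", "cx", "cy" (pixels), "T" (4x4, takes a point from camera to world coordinates). Camera axes: x right, y down, z forward; pixel columns grow to the right and rows downward; lengths in m; the calibration is good to about 2 mm. A picture is of the moment at which its call begins.
- robot.close_job(): hands the job in; it is judged then, once.
The state is a dict: "time": time; "joint_positions": joint angles; "qvel": joint speeds; "joint_torque": joint torques, N m; "tool_pos": TCP position; "ee_rot": TCP orientation; "wrist_force": force on the tool from outside, world axes, zero at the start; "wrist_torque": the same for the moment, N m; "width": finger opening in m; "finger_force": force on a finger pad.
Only numpy, scipy, OpenCV 4.12 (cv2) and the standard library are available. Lean on these libraries where they do the work, as an engineer would, in place of code of your own. Each camera call takes 0.05 s, during which the arm holds its last target. There are 200 camera calls.

### The job

Tidy the four desk tools lying in front of the wooden board (pencil sharpener, eraser, USB hub, stapler) onto its four felt pads in order of length: the shortest on the pad next to the roll of tape, then ever longer ones, with the longest on the pad next to the notebook. Each lies flat on its underside, lengthwise along the middle of its own pad. Leave the tape and the notebook where they are.

Things in the scene. Friction and masses are not known exactly. Their poses are not given: they have to be found in the camera images.
- sharpener: grey metal pencil sharpener, a small block 25 mm long (its y axis), 16 mm wide (x), 12 mm high; origin at the centre of its underside. Lies flat, either on the thin desk mat (top z = 0) or, to the right of the mat, on the bare desk 2 mm lower
- eraser: worn eraser in a blue sleeve, 46 mm long (its x axis), 23 mm wide (y), 12 mm high; origin at the centre of its underside. Lies flat, either on the thin desk mat (top z = 0) or, to the right of the mat, on the bare desk 2 mm lower
- usb_hub: flat grey four-way USB hub lying in front of the board (a like one far back beside the pen pot is fixed and no part of the job), 108 mm long (its y axis), 37 mm wide (x), 16 mm high; origin at the centre of its underside. Lies flat, either on the thin desk mat (top z = 0) or, to the right of the mat, on the bare desk 2 mm lower
- stapler: red and black stapler, 138 mm long (its x axis), 48 mm high, standing on its base; the base is 40 mm wide (y) and 7 mm high, the upper arm, 18 to 45 mm above the underside, is 22 mm wide and can be gripped across; it does not open. Origin at the centre of its underside. Stands on the mat or on the bare desk 2 mm lower
- pad_1: grey felt pad, 136 mm long (its x axis), 56 mm wide (its y axis), 2 mm thick; origin at the centre of its underside, 10 mm above the desk mat (z = 0) on a fixed dark wooden board (150 x 345 x 10 mm), so its top is 12 mm above the mat. The four pads lie side by side, 85 mm centre to centre, in a row along their y axis; this is the one at the left (+y) end, seen from the robot
- pad_2: grey felt pad, 136 mm long (its x axis), 56 mm wide (its y axis), 2 mm thick; origin at the centre of its underside, 10 mm above the desk mat (z = 0) on a fixed dark wooden board (150 x 345 x 10 mm), so its top is 12 mm above the mat. The four pads lie side by side, 85 mm centre to centre, in a row along their y axis; this is the second from the left
- pad_3: grey felt pad, 136 mm long (its x axis), 56 mm wide (its y axis), 2 mm thick; origin at the centre of its underside, 10 mm above the desk mat (z = 0) on a fixed dark wooden board (150 x 345 x 10 mm), so its top is 12 mm above the mat. The four pads lie side by side, 85 mm centre to centre, in a row along their y axis; this is the third from the left
- pad_4: grey felt pad, 136 mm long (its x axis), 56 mm wide (its y axis), 2 mm thick; origin at the centre of its underside, 10 mm above the desk mat (z = 0) on a fixed dark wooden board (150 x 345 x 10 mm), so its top is 12 mm above the mat. The four pads lie side by side, 85 mm centre to centre, in a row along their y axis; this is the one at the right (-y) end, seen from the robot
- tape_roll: roll of masking tape lying flat, about 100 mm across, 24 mm high; origin near the centre of its underside. It lies on the desk at the left or the right end of the row, its centre 128 mm beyond the centre of the end pad; which end changes. It marks the end of the row for the shortest thing
- notebook: purple spiral notebook lying flat, 148 mm (x) by 109 mm (y), its long side along the row, 14 mm high; origin near the centre of its underside. It lies on the desk at the left or the right end of the row, its centre 128 mm beyond the centre of the end pad; which end changes. It marks the end for the longest thing, opposite the tape
Things that resemble listed ones, but are neither listed nor needed, are in the scene too. Leave any pink look-alike of the eraser alone.

How it is judged:
By the outcome, as a careful person would: the job done as asked, in the order asked, and still so for the second after the job is handed in, with the robot touching nothing.
It also fails if it takes over 109 s, if anything falls off the work surface, if the arm or the gripper's body presses on something with over 40 N, if the wrist force passes 120 N, or if a joint passes its speed limit or range.

## Working session

There is one attempt and no reset: what is moved stays moved. The work goes in short steps, Python scripts to look and compute and a tool call to move; the robot and the scene stay as the last step left them, time stands still between calls to the robot, and variables do not carry over. Pictures are saved under pics/ and viewed, at most 14 in all, crops included, and the job is handed in when it is done.

Besides the shell and the picture viewer there is one more tool, called after "Emit:" as name(argument=value, ...), one argument or row to a line, values as JSON. arm_command: Moves the arm, as the interface text tells. Its arguments: {"type":"object","properties":{"targets":{"type":"array"}},"required":["targets"]}

```bash
mkdir -p pics; ls; python3 - <<'E'
from bench import robot
import cv2,numpy as np,pickle
for n in("top","side"):
    s=robot.snapshot(n);pickle.dump(s,open(n+".pkl","wb"));cv2.imwrite(f"pics/{n}0.png",s["color"][:,:,::-1])
    print(n,s["fx"],s["cx"],s["cy"],np.round(s["T"],3).tolist())
o=robot.get_obs();print(o["time"],o["tool_pos"],o["ee_rot"],o["width"])
E
```

```text
pics
top 500.67321596633616 323.9111201009484 196.21417734550005 [[0.024, -0.988, 0.151, 0.373], [-1.0, -0.021, 0.022, -0.027], [-0.019, -0.152, -0.988, 1.382], [0.0, 0.0, 0.0, 1.0]]
side 463.55739855546324 325.7594876052471 201.9185261579336 [[-1.0, -0.014, -0.015, 0.591], [0.002, 0.652, -0.758, 0.89], [0.02, -0.758, -0.652, 0.838], [0.0, 0.0, 0.0, 1.0]]
0.1 [0.24725192 0.49073722 0.20442658] [-3.13962710e+00 -1.79053354e-04  2.67481381e+00] 0.09399533643456845
```

View pics/top0.png

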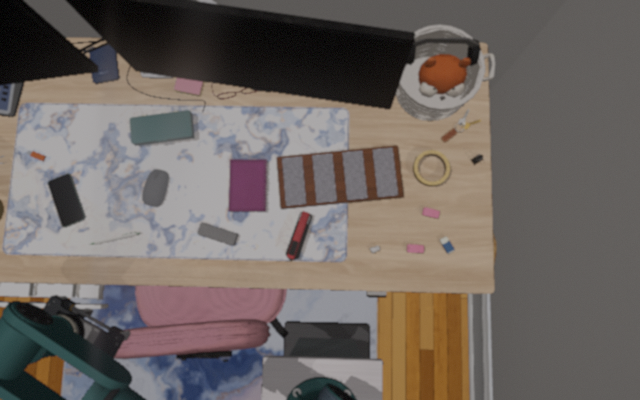

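View pics/side0.png

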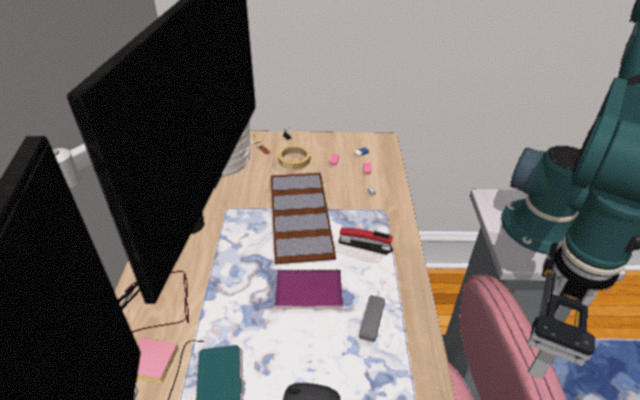

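Top view: the tape is at (432,168), at the right end, and the notebook at (248,185), at the left. The pads are at (384,172), (355,175), (325,178) and (295,180).

Candidates:
- **Eraser:** blue and white at (447,244), against pink ones at (415,248) and (431,213). I choose the blue.
- **Sharpener:** grey block at (375,248), against the black clip at (477,160). I choose the grey.
- **Hub:** (217,233), against the phone at (66,200), the mouse at (155,187) and the fixed hub at the back. I choose (217,233).
- **Stapler:** (299,235), the only one.

```bash
cat >h.py <<'E'
import numpy as np,cv2
def cast(s,uv,z):
    uv=np.asarray(uv,float).reshape(-1,2)
    d=np.c_[(uv[:,0]-s["cx"])/s["fx"],(uv[:,1]-s["cy"])/s["fy"],np.ones(len(uv))]@s["T"][:3,:3].T
    o=s["T"][:3,3]
    return o+d*((z-o[2])/d[:,2])[:,None]
def blob(s,mask,roi,z):
    """largest mask contour in roi (u0,v0,u1,v1), cast on z: centre, sizes, yaw of long axis"""
    m=np.zeros(mask.shape,np.uint8);u0,v0,u1,v1=roi;m[v0:v1,u0:u1]=mask[v0:v1,u0:u1]
    c=max(cv2.findContours(m,cv2.RETR_EXTERNAL,cv2.CHAIN_APPROX_NONE)[0],key=cv2.contourArea)
    p=cast(s,c,z)[:,:2]
    b=cv2.boxPoints(cv2.minAreaRect((p*1000).astype(np.float32)))
    e=[b[1]-b[0],b[2]-b[1]];e.sort(key=lambda v:-np.hypot(*v))
    return b.mean(0).round(1),[round(float(np.hypot(*v))) for v in e],round(float(np.degrees(np.arctan2(e[0][1],e[0][0])))%180,1),cv2.contourArea(c)
E
cat >m.py <<'E'
from h import *;import pickle
for n,R in (("top",dict(sharp=(366,240,384,256),eraser=(437,234,457,256),hub=(192,218,243,250),stap=(280,208,316,264),board=(270,140,410,212))),
          ("side",dict(sharp=(364,184,380,198),eraser=(350,144,374,160),hub=(352,288,392,346),stap=(332,222,400,256),board=(265,168,340,268)))):
    s=pickle.load(open(n+".pkl","rb"));c=s["color"].astype(int);r,g,b=c[...,0],c[...,1],c[...,2]
    hsv=cv2.cvtColor(s["color"],cv2.COLOR_RGB2HSV);H,S,V=[hsv[...,i].astype(int) for i in range(3)]
    M=dict(sharp=(S<45),eraser=(b>r+5)|((V>150)&(S<50)),hub=(V<130)&(S<70),stap=((S>140)&((H<8)|(H>172)))|(V<75),board=(V<115)&(S>80)&(H<20))
    Z=dict(sharp=.010,eraser=.010,hub=.014,stap=.030,board=.010)
    for k in R: print(n,k,blob(s,M[k].astype(np.uint8),R[k],Z[k]))
    m=M["board"]*0
    # pads: grey in board roi
    u0,v0,u1,v1=R["board"];m=np.zeros(H.shape,np.uint8);m[v0:v1,u0:u1]=((S<70)&(V>70)&(V<175))[v0:v1,u0:u1]
    m=cv2.morphologyEx(m,cv2.MORPH_OPEN,np.ones((3,3),np.uint8))
    for q in cv2.findContours(m,cv2.RETR_EXTERNAL,cv2.CHAIN_APPROX_NONE)[0]:
        if cv2.contourArea(q)>300:
            p=cast(s,q,.012)[:,:2]*1000;print(n,"pad",[np.round(x,1) for x in cv2.minAreaRect(p.astype(np.float32))])
    # depth-based height near objects
    for k in R:
        u0,v0,u1,v1=R[k];u,v=(u0+u1)//2,(v0+v1)//2;d=s["range_z"][v,u]
        print(n,k,"z",((s["T"]@np.r_[(u-s["cx"])/s["fx"]*d,(v-s["cy"])/s["fy"]*d,d,1])[:3]*1000).round(1))
    if n=="top":
        a=cv2.resize(s["color"][190:265,360:460,::-1],None,fx=5,fy=5,interpolation=cv2.INTER_CUBIC)
        b_=cv2.resize(s["color"][190:265,190:320,::-1],None,fx=5,fy=5,interpolation=cv2.INTER_CUBIC)
        a=cv2.copyMakeBorder(a,0,0,0,150,cv2.BORDER_CONSTANT);cv2.imwrite("pics/crop1.png",cv2.resize(np.vstack([a,b_]),None,fx=.8,fy=.8))
E
python3 m.py
```

```text
top sharp (array([ 441.4, -138.2], dtype=float32), [27, 16], 109.7, 44.0)
top eraser (array([ 459.2, -332.7], dtype=float32), [44, 22], 26.3, 101.0)
top hub (array([472.8, 292.7], dtype=float32), [113, 37], 73.8, 475.0)
top stap (array([462.2,  71.9], dtype=float32), [106, 34], 163.8, 196.0)
top board (array([ 649.2, -112.4], dtype=float32), [194, 149], 96.9, 2173.5)
top pad [array([ 655.5, -163.9]), array([139.5,  59. ]), np.float64(6.5)]
top pad [array([643.3, -37.5]), array([201.9, 391.3]), np.float64(1.1)]
top sharp z [ 443.8 -138.6   10.9]
top eraser z [ 456.6 -334.4    8.2]
top hub z [471.6 294.3  15.9]
top stap z [469.3  70.   42.6]
top board z [641.4 -39.5  10.4]
side sharp (array([ 442.4, -127. ], dtype=float32), [33, 18], 103.9, 34.0)
side eraser (array([ 459.2, -324.3], dtype=float32), [53, 32], 40.4, 68.5)
side hub (array([475.2, 304. ], dtype=float32), [112, 34], 73.6, 632.5)
side stap (array([473.1,  69.8], dtype=float32), [126, 29], 165.3, 283.0)
side board (array([632.3,  49.3], dtype=float32), [143, 48], 6.7, 310.5)
side pad [array([626.2,  93.8]), array([138. ,  59.9]), np.float64(6.5)]
side pad [array([636.2,   9.6]), array([137.4,  60.4]), np.float64(7.0)]
side pad [array([645.7, -74.6]), array([137.3,  61.1]), np.float64(6.8)]
side pad [array([ 655.6, -158.7]), array([137.2,  60.6]), np.float64(6.6)]
side sharp z [ 441.4 -123.    11.3]
side eraser z [ 456.7 -324.8    5.1]
side hub z [475.3 304.9  16.7]
side stap z [473.   78.8  22.4]
side board z [634.7  -6.4  11.6]
```

View pics/crop1.png

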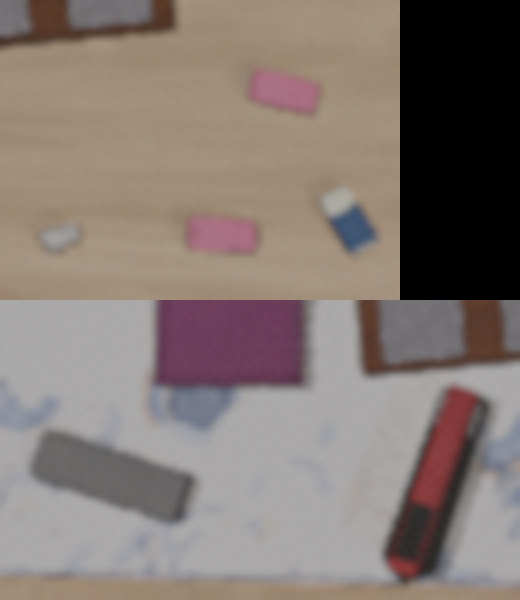

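The crop confirms the choices: grey-white metal block at (60,236), blue-sleeved eraser with a white end at (350,220), grey hub at (110,475), red and black stapler at (435,480). The two cameras differ by about 5 mm in y, so I refine with the depth points of both.

```bash
cat >d.py <<'E'
from h import *;import pickle
def cloud(s):
    v,u=np.mgrid[:400,:640];d=s["range_z"]
    P=np.stack([(u-s["cx"])/s["fx"]*d,(v-s["cy"])/s["fy"]*d,d],-1)@s["T"][:3,:3].T+s["T"][:3,3]
    P[d==0]=np.nan;return P*1000
B=dict(sharp=((400,480),(-165,-100),6),eraser=((420,500),(-365,-295),6),hub=((420,530),(225,370),9),stap=((385,550),(30,115),28))
def meas(s,n,B=B):
    P=cloud(s)
    for k,(x,y,z) in B.items():
        Q=P[(P[...,0]>x[0])&(P[...,0]<x[1])&(P[...,1]>y[0])&(P[...,1]<y[1])&(P[...,2]>z)&(P[...,2]<80)]
        if len(Q)<5: print(n,k,len(Q));continue
        b=cv2.boxPoints(cv2.minAreaRect(Q[:,:2].astype(np.float32)));e=sorted([b[1]-b[0],b[2]-b[1]],key=lambda v:-np.hypot(*v))
        print(n,k,len(Q),b.mean(0).round(1),[round(float(np.hypot(*v)),1) for v in e],"yaw",round(float(np.degrees(np.arctan2(e[0][1],e[0][0])))%180,1),"ztop",np.percentile(Q[:,2],[50,90]).round(1))
if __name__=="__main__":
  for n in("top","side"):
    s=pickle.load(open(n+".pkl","rb"));meas(s,n)
    hsv=cv2.cvtColor(s["color"],cv2.COLOR_RGB2HSV).astype(int)
    P=cloud(s)
    print(n,"mat z",np.nanmedian(P[(abs(P[...,0]-450)<20)&(abs(P[...,1]-180)<20)][:,2]),"desk z",np.nanmedian(P[(abs(P[...,0]-500)<20)&(abs(P[...,1]+160)<20)][:,2]))
    if n=="top":
      m=np.zeros((400,640),np.uint8);m[145:212,270:405]=((hsv[...,1]<45)&(hsv[...,2]<165))[145:212,270:405]
      cv2.imwrite("pics/m.png",m*255)
      for c in [(384,172),(355,175),(325,178),(295,180)]:
        mm=np.zeros_like(m);mm[c[1]-32:c[1]+32,c[0]-14:c[0]+14]=m[c[1]-32:c[1]+32,c[0]-14:c[0]+14]
        mm=cv2.morphologyEx(mm,cv2.MORPH_OPEN,np.ones((3,3),np.uint8))
        q=max(cv2.findContours(mm,cv2.RETR_EXTERNAL,cv2.CHAIN_APPROX_NONE)[0],key=cv2.contourArea)
        print("pad",[np.round(x,1) for x in cv2.minAreaRect((cast(s,q,.012)[:,:2]*1000).astype(np.float32))])
E
python3 d.py
```

```text
top sharp 47 [ 450.1 -132. ] [53.0, 36.1] yaw 112.5 ztop [10.9 13.6]
top eraser 147 [ 456.7 -333.4] [66.9, 46.4] yaw 105.3 ztop [10.6 14.1]
top hub 509 [472.1 302. ] [120.5, 56.3] yaw 88.3 ztop [15.9 19.8]
top stap 412 [473.3  72.7] [132.2, 25.8] yaw 161.5 ztop [43.6 48.8]
top mat z 0.5063522268489162 desk z -1.0672759662383458
pad [array([ 656.3, -164. ]), array([137.5,  57.2]), np.float64(6.7)]
pad [array([646.1, -79.4]), array([137.3,  57.6]), np.float64(6.7)]
pad [array([636.2,   5. ]), array([137.1,  57.4]), np.float64(6.8)]
pad [array([626.1,  89.3]), array([137.3,  57.4]), np.float64(6.7)]
side sharp 29 [ 444.9 -133.6] [25.6, 14.4] yaw 116.7 ztop [ 9.5 12. ]
side eraser 67 [ 458.6 -329.8] [46.3, 25.1] yaw 32.4 ztop [ 9.1 11.5]
side hub 740 [474.2 297.6] [111.4, 36.5] yaw 73.5 ztop [15.8 17.8]
side stap 477 [475.5  74.1] [131.4, 30.4] yaw 165.2 ztop [41.2 46.8]
side mat z -0.2855079620426304 desk z -2.335043944127424
```

```bash
cat >go.py <<'E'
import sys,numpy as np
from scipy.spatial.transform import Rotation as R
from bench import robot
# args: groups x y z yaw (mm, deg); prints rotvec deg and tool shift mm
o=robot.get_obs();C=R.from_euler("xyz",o["ee_rot"]);p=np.array(o["tool_pos"])*1000
print("t",round(o["time"],2),"tcp",p.round(1),"rpy",np.degrees(o["ee_rot"]).round(2),"w",round(o["width"]*1000,1),"F",np.round(o["wrist_force"],1),"ff",o["finger_force"])
a=np.array(sys.argv[1:],float).reshape(-1,4)
for x,y,z,w in a:
    T=R.from_euler("xyz",[180,0,w],degrees=True)
    print((C.inv()*T).as_rotvec(degrees=True).round(1),C.inv().apply(np.array([x,y,z])-p).round(1))
E
python3 go.py 473 296 110 73.7 473 296 5 73.7
```

```text
t 0.1 tcp [247.3 490.7 204.4] rpy [-1.7989e+02 -1.0000e-02  1.5326e+02] w 94.0 F [ 0.2  0.5 -0.2] ff 0.0
[-0.1  0.1 79.6] [-289.2  -72.1   94.5]
[-0.1  0.1 79.6] [-289.3  -71.9  199.5]
```

Emit:
arm_command(
  targets=[0, 0, 80, -289, -72, 94, -0.4, 0, 0, 80, -289, -72, 94, -0.4, 0, 0, 80, -289, -72, 94, -0.4, 0, 0, 80, -289, -72, 94, -0.4, 0, 0, 80, -289, -72, 94, -0.4, 0, 0, 80, -289, -72, 94, -0.4, 0, 0, 80, -289, -72, 94, -0.4, 0, 0, 80, -289, -72, 94, -0.4, 0, 0, 80, -289, -72, 94, -0.4, 0, 0, 80, -289, -72, 94, -0.4, 0, 0, 80, -289, -72, 94, -0.4, 0, 0, 80, -289, -72, 94, -0.4, 0, 0, 80, -289, -72, 94, -0.4, 0, 0, 80, -289, -72, 94, -0.4],
)

```text
time: 1.5
tool_pos: [0.4731, 0.2969, 0.1114]
ee_rot: [-3.141, 0.0, 1.279]
wrist_force: [-0.2, -0.2, 0.3]
width: 0.066
finger_force: 0.0
```

```bash
python3 go.py 473 296 4 73.7; python3 - <<'E'
from bench import robot
import cv2,numpy as np
t=robot.snapshot("top")["color"][160:280,160:340,::-1];s=robot.snapshot("side")["color"][220:370,280:460,::-1]
cv2.imwrite("pics/a.png",np.hstack([cv2.resize(t,(400,267)),cv2.resize(s,(320,267))]))
E
```

```text
t 1.5 tcp [473.1 296.9 111.4] rpy [-179.99    0.     73.29] w 66.0 F [-0.2 -0.2  0.3] ff 0.0
[-0.   0.  -0.4] [ -0.8   0.2 107.4]
```

View pics/a.png

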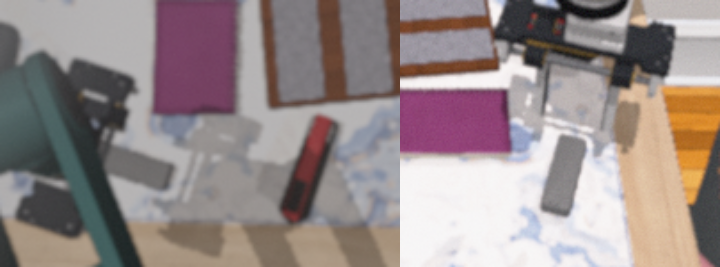

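The gripper is above the hub at (140,165) in the left crop, and the fingers straddle it along its length in the side view. Descending and gripping.

Emit:
arm_command(
  targets=[0, 0, 0, 0, 0, 45, -0.4, 0, 0, 0, 0, 0, 85, -0.4, 0, 0, 0, 0, 0, 103, -0.4, 0, 0, 0, 0, 0, 107, -0.4, 0, 0, 0, 0, 0, 107, -0.4, 0, 0, 0, 0, 0, 107, 0.6, 0, 0, 0, 0, 0, 107, 0.6, 0, 0, 0, 0, 0, 107, 0.6, 0, 0, 0, 0, 0, 107, 0.6, 0, 0, 0, 0, 0, 107, 0.6],
)

```text
time: 2.6
tool_pos: [0.4738, 0.2971, 0.0054]
ee_rot: [3.14, -0.001, 1.279]
wrist_force: [-0.6, -0.6, 2.6]
width: 0.036
finger_force: 30.0
```

```bash
python3 go.py 473 296 100 73.7 
```

```text
t 2.6 tcp [473.8 297.1   5.4] rpy [ 1.7993e+02 -7.0000e-02  7.3260e+01] w 36.0 F [-0.6 -0.6  2.6] ff 30.00047206878662
[ 0.1 -0.1 -0.4] [ -1.1  -0.3 -94.6]
```

Emit:
arm_command(
  targets=[0, 0, 0, 0, 0, -40, 0.6, 0, 0, 0, 0, 0, -80, 0.6, 0, 0, 0, 0, 0, -95, 0.6, 0, 0, 0, 0, 0, -95, 0.6],
)

```text
time: 3.0
tool_pos: [0.4749, 0.2977, 0.1024]
ee_rot: [3.137, -0.004, 1.279]
wrist_force: [0.4, 0.3, -1.3]
width: 0.0357
finger_force: 30.0
```

```bash
python3 go.py 637.5 7.5 80 6.7
```

```text
t 3.0 tcp [474.9 297.7 102.4] rpy [179.74  -0.25  73.26] w 35.7 F [ 0.4  0.3 -1.3] ff 29.998869001865387
[ 0.1 -0.4 66.6] [-231.2  239.2   22.5]
```

Emit:
arm_command(
  targets=[0, 0, 20, -60, 60, 5, 0.6, 0, 0, 67, -231, 239, 10, 0.6, 0, 0, 67, -231, 239, 22, 0.6, 0, 0, 67, -231, 239, 22, 0.6, 0, 0, 67, -231, 239, 22, 0.6, 0, 0, 67, -231, 239, 22, 0.6, 0, 0, 67, -231, 239, 22, 0.6, 0, 0, 67, -231, 239, 22, 0.6, 0, 0, 67, -231, 239, 22, 0.6, 0, 0, 67, -231, 239, 22, 0.6, 0, 0, 67, -231, 239, 22, 0.6, 0, 0, 67, -231, 239, 22, 0.6, 0, 0, 67, -231, 239, 22, 0.6, 0, 0, 67, -231, 239, 22, 0.6],
)

```text
time: 4.4
tool_pos: [0.6355, 0.0072, 0.0778]
ee_rot: [3.142, -0.001, 0.11]
wrist_force: [-0.0, 0.1, -0.7]
width: 0.0354
finger_force: 30.0
```

```bash
python3 go.py 637.5 7.5 18 6.7
```

```text
t 4.4 tcp [635.5   7.2  77.8] rpy [ 1.80e+02 -3.00e-02  6.32e+00] w 35.4 F [-0.   0.1 -0.7] ff 29.998842179775238
[ 0.  -0.  -0.4] [ 2.  -0.  59.8]
```

Emit:
arm_command(
  targets=[0, 0, -0.4, 2, 0, 30, 0.6, 0, 0, -0.4, 2, 0, 50, 0.6, 0, 0, -0.4, 2, 0, 57, 0.6, 0, 0, -0.4, 2, 0, 60, 0.6, 0, 0, -0.4, 2, 0, 60, 0.6, 0, 0, -0.4, 2, 0, 60, 0.6],
)

```text
time: 5.0
tool_pos: [0.6385, 0.0069, 0.0188]
ee_rot: [3.141, -0.003, 0.116]
wrist_force: [0.2, -0.2, -0.7]
width: 0.0351
finger_force: 30.0
```

```bash
python3 go.py
```

```text
t 5.0 tcp [638.5   6.9  18.8] rpy [ 1.7997e+02 -1.5000e-01  6.6600e+00] w 35.1 F [ 0.2 -0.2 -0.7] ff 29.99759405851364
```

Emit:
arm_command(
  targets=[0, 0, 0, 0, 0, 1, 0.6, 0, 0, 0, 0, 0, 1.5, 0.6, 0, 0, 0, 0, 0, 1.5, -0.4, 0, 0, 0, 0, 0, 1.5, -0.4, 0, 0, 0, 0, 0, 1.5, -0.4, 0, 0, 0, 0, 0, 1.5, -0.4, 0, 0, 0, 0, 0, -40, -0.4, 0, 0, 0, 0, 0, -80, -0.4, 0, 0, 0, 0, 0, -110, -0.4, 0, 0, 0, 0, 0, -110, -0.4],
)

```text
time: 6.0
tool_pos: [0.6409, 0.0068, 0.1342]
ee_rot: [3.139, -0.012, 0.116]
wrist_force: [-0.2, -0.3, 0.2]
width: 0.0658
finger_force: 0.0
```

```bash
python3 go.py 473 73 110 164.5 473 73 110 -15.5
```

```text
t 6.0 tcp [640.9   6.8 134.2] rpy [179.88  -0.67   6.66] w 65.8 F [-0.2 -0.3  0.2] ff 0.0
[   1.    -0.  -157.8] [-159.4  -85.3   22.2]
[-0.  -0.7 22.2] [-159.4  -85.3   22.2]
```

Emit:
arm_command(
  targets=[0, 0, 22, -159, -85, 20, -0.3, 0, 0, 22, -159, -85, 20, -0.3, 0, 0, 22, -159, -85, 20, -0.3, 0, 0, 22, -159, -85, 20, -0.3, 0, 0, 22, -159, -85, 20, -0.3, 0, 0, 22, -159, -85, 20, -0.3, 0, 0, 22, -159, -85, 20, -0.3],
)

```text
time: 6.7
tool_pos: [0.4706, 0.0727, 0.1073]
ee_rot: [3.142, -0.0, -0.268]
wrist_force: [1.1, -0.3, -0.1]
width: 0.0611
finger_force: 0.0
```

```bash
python3 go.py 474 73.5 14 -15.5; python3 - <<'E'
from bench import robot
import cv2,numpy as np,pickle
t=robot.snapshot("top");s=robot.snapshot("side");pickle.dump(t,open("t1.pkl","wb"));pickle.dump(s,open("s1.pkl","wb"))
t=t["color"][130:280,240:420,::-1];s=s["color"][150:290,240:420,::-1]
cv2.imwrite("pics/b.png",np.hstack([cv2.resize(t,(400,333)),cv2.resize(s,(400,333))]))
E
```

```text
t 6.7 tcp [470.6  72.7 107.3] rpy [ 1.800e+02 -3.000e-02 -1.537e+01] w 61.1 F [ 1.1 -0.3 -0.1] ff 0.0
[ 0.  -0.   0.1] [ 3.  -1.7 93.3]
```

View pics/b.png

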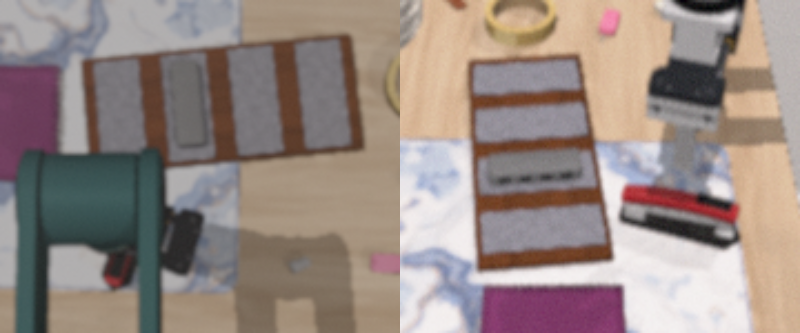

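The hub lies on the second pad from the left (left crop (187,103)), roughly central; I will measure it later. The gripper stands over the stapler.

Emit:
arm_command(
  targets=[0, 0, 0, 3, -1.5, 40, -0.3, 0, 0, 0, 3, -1.5, 75, -0.3, 0, 0, 0, 3, -1.5, 90, -0.3, 0, 0, 0, 3, -1.5, 93, -0.3, 0, 0, 0, 3, -1.5, 93, -0.3, 0, 0, 0, 3, -1.5, 93, 0.8, 0, 0, 0, 3, -1.5, 93, 0.8, 0, 0, 0, 3, -1.5, 93, 0.8, 0, 0, 0, 3, -1.5, 93, 0.8, 0, 0, 0, 3, -1.5, 93, 0.8],
)

```text
time: 7.8
tool_pos: [0.4733, 0.0737, 0.0149]
ee_rot: [-3.141, -0.001, -0.268]
wrist_force: [0.2, -0.0, -0.2]
width: 0.0244
finger_force: 0.0
```

```bash
python3 go.py; cat >pm.py <<'E'
import pickle,sys
from h import *
# hub top face on pad, z=.028, by colour (grey darker than felt) in two views
for n,f,roi in(("top","t1.pkl",(310,150,340,202)),("side","s1.pkl",(270,210,310,236))):
    s=pickle.load(open(f,"rb"));hsv=cv2.cvtColor(s["color"],cv2.COLOR_RGB2HSV).astype(int)
    u0,v0,u1,v1=roi;print(n,hsv[(v0+v1)//2,u0:u1:2].tolist())
E
python3 pm.py
```

```text
t 7.8 tcp [473.3  73.7  14.9] rpy [-1.7998e+02 -5.0000e-02 -1.5340e+01] w 24.4 F [ 0.2 -0.  -0.2] ff 0.0
top [[10, 132, 95], [9, 127, 92], [177, 23, 102], [140, 14, 113], [0, 7, 109], [8, 9, 111], [10, 7, 109], [12, 12, 109], [8, 9, 109], [10, 7, 106], [165, 11, 96], [140, 7, 107], [177, 25, 111], [11, 129, 93], [10, 126, 95]]
side [[170, 3, 229], [8, 22, 175], [7, 75, 122], [139, 14, 146], [128, 15, 137], [170, 6, 118], [12, 10, 125], [170, 6, 127], [0, 11, 121], [150, 11, 118], [15, 4, 118], [30, 2, 120], [168, 11, 112], [60, 2, 109], [75, 5, 103], [105, 9, 112], [170, 7, 107], [173, 12, 87], [9, 22, 82], [30, 6, 92]]
```

Emit:
arm_command(
  targets=[0, 0, 0, 0, 0, 0, 0.9, 0, 0, 0, 0, 0, 0, 0.9, 0, 0, 0, 0, 0, 0, 0.9, 0, 0, 0, 0, 0, 0, 0.9],
)

```text
time: 8.2
tool_pos: [0.4732, 0.0736, 0.0148]
ee_rot: [-3.142, -0.0, -0.268]
wrist_force: [-1.0, -0.2, 2.6]
width: 0.0218
finger_force: 29.8
```

```bash
python3 go.py 626.7 91.5 100 6.7
```

```text
t 8.2 tcp [473.2  73.6  14.8] rpy [-1.800e+02 -2.000e-02 -1.535e+01] w 21.8 F [-1.  -0.2  2.6] ff 29.777639090898447
[  0.  -0. -22.] [143.3 -57.9 -85.1]
```

Emit:
arm_command(
  targets=[0, 0, 0, 0, 0, -35, 0.9, 0, 0, 0, 0, 0, -70, 0.9, 0, 0, 0, 0, 0, -85, 0.9, 0, 0, -8, 40, -16, -85, 0.9, 0, 0, -15, 80, -32, -85, 0.9, 0, 0, -22, 120, -48, -85, 0.9, 0, 0, -22, 143, -58, -85, 0.9, 0, 0, -22, 143, -58, -85, 0.9, 0, 0, -22, 143, -58, -85, 0.9, 0, 0, -22, 143, -58, -85, 0.9, 0, 0, -22, 143, -58, -85, 0.9],
)

```text
time: 9.3
tool_pos: [0.6252, 0.0917, 0.0994]
ee_rot: [-3.141, 0.001, 0.116]
wrist_force: [-0.4, 0.4, -2.6]
width: 0.0219
finger_force: 29.8
```

```bash
python3 go.py 626.7 91.5 28 6.7;python3 - <<'E'
from bench import robot
import cv2,numpy as np,pickle
s=robot.snapshot("side");pickle.dump(s,open("s2.pkl","wb"));t=robot.snapshot("top")
cv2.imwrite("pics/c.png",np.hstack([cv2.resize(x["color"][130:280,230:410,::-1],(400,333)) for x in(t,s)]))
E
```

```text
t 9.3 tcp [625.2  91.7  99.4] rpy [-1.7999e+02  4.0000e-02  6.6600e+00] w 21.9 F [-0.4  0.4 -2.6] ff 29.788580514723435
[-0.  0. -0.] [ 1.5  0.4 71.4]
```

View pics/c.png

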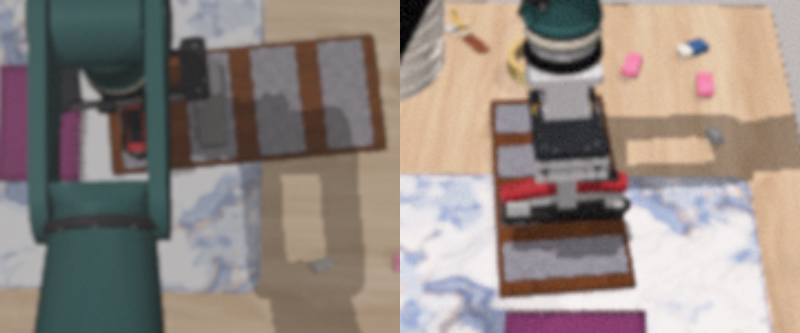

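The stapler hangs level in the gripper over pad 1 (right crop (565,200)). Lowering.

Emit:
arm_command(
  targets=[0, 0, 0, 1.5, 0.4, 35, 0.9, 0, 0, 0, 1.5, 0.4, 58, 0.9, 0, 0, 0, 1.5, 0.4, 68, 0.9, 0, 0, 0, 1.5, 0.4, 71, 0.9, 0, 0, 0, 1.5, 0.4, 71, 0.9, 0, 0, 0, 1.5, 0.4, 72, 0.9, 0, 0, 0, 1.5, 0.4, 72, 0.9],
)

```text
time: 10.1
tool_pos: [0.6289, 0.0916, 0.0291]
ee_rot: [3.142, -0.003, 0.116]
wrist_force: [0.4, 0.0, -2.4]
width: 0.0213
finger_force: 29.8
```

```bash
python3 go.py
```

```text
t 10.1 tcp [628.9  91.6  29.1] rpy [ 1.7999e+02 -1.7000e-01  6.6500e+00] w 21.3 F [ 0.4  0.  -2.4] ff 29.788578307488933
```

Emit:
arm_command(
  targets=[0, 0, 0, -2, 0, 1, 0.9, 0, 0, 0, -2, 0, 2, 0.9, 0, 0, 0, -2, 0, 2.3, 0.9, 0, 0, 0, -2, 0, 2.3, 0.9],
)

```text
time: 10.5
tool_pos: [0.6261, 0.0913, 0.0269]
ee_rot: [3.142, -0.001, 0.116]
wrist_force: [-2.6, -1.1, 5.4]
width: 0.0212
finger_force: 29.8
```

```bash
python3 go.py
```

```text
t 10.5 tcp [626.1  91.3  26.9] rpy [ 1.80e+02 -7.00e-02  6.66e+00] w 21.2 F [-2.6 -1.1  5.4] ff 29.791981880553067
```

Contact. Releasing and rising, with the opening kept small to clear the hub.

Emit:
arm_command(
  targets=[0, 0, 0, 0, 0, 0, 0.1, 0, 0, 0, 0, 0, 0, 0.1, 0, 0, 0, 0, 0, 0, 0.1, 0, 0, 0, 0, 0, 0, 0.1, 0, 0, 0, 0, 0, -15, 0.1, 0, 0, 0, 0, 0, -60, 0.1, 0, 0, 0, 0, 0, -100, 0.1, 0, 0, 0, 0, 0, -100, 0.1],
)

```text
time: 11.3
tool_pos: [0.6304, 0.0916, 0.135]
ee_rot: [3.141, -0.016, 0.116]
wrist_force: [0.4, 0.1, 1.1]
width: 0.0423
finger_force: 0.0
```

```bash
python3 go.py 443.5 -133 90 110 443.5 -133 90 -70 458 -331 90 27
```

```text
t 11.3 tcp [630.4  91.6 135. ] rpy [179.95  -0.93   6.66] w 42.3 F [0.4 0.1 1.1] ff 0.0
[   0.9   -0.6 -103.3] [-212.4  201.4   41.8]
[-0.6 -0.8 76.7] [-212.4  201.4   41.8]
[  0.2  -0.9 -20.3] [-221.   399.7   41.8]
```

Emit:
arm_command(
  targets=[0, 0, -20, -221, 400, 40, 0.0, 0, 0, -20, -221, 400, 40, 0.0, 0, 0, -20, -221, 400, 40, 0.0, 0, 0, -20, -221, 400, 40, 0.0, 0, 0, -20, -221, 400, 40, 0.0, 0, 0, -20, -221, 400, 40, 0.0, 0, 0, -20, -221, 400, 40, 0.0, 0, 0, -20, -221, 400, 40, 0.0, 0, 0, -20, -221, 400, 40, 0.0, 0, 0, -20, -221, 400, 40, 0.0, 0, 0, -20, -221, 400, 40, 0.0, 0, 0, -20, -221, 400, 40, 0.0, 0, 0, -20, -221, 400, 40, 0.0],
)

```text
time: 12.6
tool_pos: [0.4536, -0.3302, 0.0855]
ee_rot: [-3.142, -0.001, 0.467]
wrist_force: [-0.5, -0.5, 0.3]
width: 0.0474
finger_force: 0.0
```

```bash
python3 go.py 458 -331 0.5 27; python3 - <<'E'
from bench import robot
import cv2,numpy as np,pickle
s=robot.snapshot("side");t=robot.snapshot("top");pickle.dump(t,open("t3.pkl","wb"));pickle.dump(s,open("s3.pkl","wb"))
cv2.imwrite("pics/d.png",np.hstack([cv2.resize(t["color"][140:270,240:480,::-1],(480,260)),cv2.resize(s["color"][130:280,240:420,::-1],(312,260))]))
E
```

```text
t 12.6 tcp [ 453.6 -330.2   85.5] rpy [-1.800e+02 -4.000e-02  2.678e+01] w 47.4 F [-0.5 -0.5  0.3] ff 0.0
[ 0.  -0.  -0.2] [ 3.5  2.7 85. ]
```

View pics/d.png

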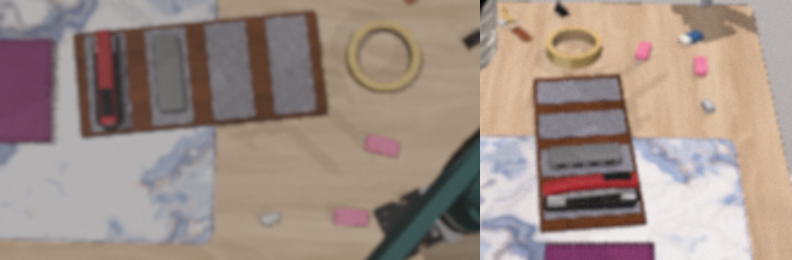

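The stapler stands on pad 1 (left crop (107,80)) and the hub lies on pad 2 (168,70). Now the eraser.

Emit:
arm_command(
  targets=[0, 0, 0, 3.5, 2.5, 35, 0.0, 0, 0, 0, 3.5, 2.5, 68, 0.0, 0, 0, 0, 3.5, 2.5, 81, 0.0, 0, 0, 0, 3.5, 2.5, 85, 0.0, 0, 0, 0, 3.5, 2.5, 85, 0.0, 0, 0, 0, 3.5, 2.5, 85, 0.9, 0, 0, 0, 3.5, 2.5, 85, 0.9, 0, 0, 0, 3.5, 2.5, 85, 0.9, 0, 0, 0, 3.5, 2.5, 85, 0.9, 0, 0, 0, 3.5, 2.5, 85, 0.9, 0, 0, 0, 3.5, 2.5, 85, 0.9, 0, 0, 0, 3.5, 2.5, 85, 0.9],
)

```text
time: 13.9
tool_pos: [0.4574, -0.3328, 0.0013]
ee_rot: [3.14, -0.001, 0.465]
wrist_force: [-0.8, 1.1, 5.4]
width: 0.0218
finger_force: 29.5
```

```bash
python3 go.py 646.1 -77.3 60 6.7
```

```text
t 13.9 tcp [ 457.4 -332.8    1.3] rpy [ 1.7991e+02 -4.0000e-02  2.6650e+01] w 21.8 F [-0.8  1.1  5.4] ff 29.48640614748001
[ 0.1 -0.1 19.9] [ 283.3 -143.7  -58.7]
```

Emit:
arm_command(
  targets=[0, 0, 0, 0, 0, -30, 0.9, 0, 0, 0, 0, 0, -58, 0.9, 0, 0, 5, 45, -22, -58, 0.9, 0, 0, 20, 283, -144, -58, 0.9, 0, 0, 20, 283, -144, -58, 0.9, 0, 0, 20, 283, -144, -58, 0.9, 0, 0, 20, 283, -144, -58, 0.9, 0, 0, 20, 283, -144, -58, 0.9, 0, 0, 20, 283, -144, -58, 0.9, 0, 0, 20, 283, -144, -58, 0.9, 0, 0, 20, 283, -144, -58, 0.9, 0, 0, 20, 283, -144, -58, 0.9, 0, 0, 20, 283, -144, -58, 0.9],
)

```text
time: 15.2
tool_pos: [0.6445, -0.0782, 0.0581]
ee_rot: [3.142, 0.0, 0.114]
wrist_force: [0.6, 0.5, -0.2]
width: 0.0215
finger_force: 29.5
```

```bash
python3 go.py 646.1 -77.3 15.5 6.7;python3 - <<'E'
from bench import robot
import cv2,numpy as np,pickle
s=robot.snapshot("side");t=robot.snapshot("top")
cv2.imwrite("pics/e.png",np.hstack([cv2.resize(t["color"][140:270,240:480,::-1],(480,260)),cv2.resize(s["color"][130:280,240:420,::-1],(312,260))]))
E
```

```text
t 15.2 tcp [644.5 -78.2  58.1] rpy [1.80e+02 3.00e-02 6.53e+00] w 21.5 F [ 0.6  0.5 -0.2] ff 29.49312061071396
[ 0.   0.  -0.2] [ 1.7 -0.7 42.6]
```

View pics/e.png

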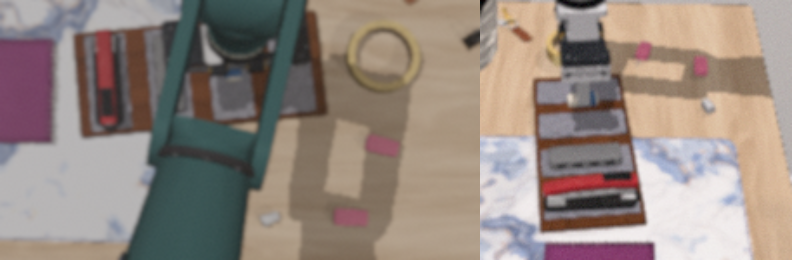

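The eraser is in the grip, at (587,97) in the side crop. Lowering it onto pad 3 and releasing; the opening goes to 0.1 so the fingers stay clear of the hub.

Emit:
arm_command(
  targets=[0, 0, 0, 1.5, -0.7, 22, 0.9, 0, 0, 0, 1.5, -0.7, 36, 0.9, 0, 0, 0, 1.5, -0.7, 42, 0.9, 0, 0, 0, 1, -0.7, 43, 0.9, 0, 0, 0, 0.5, -0.7, 44, 0.9, 0, 0, 0, 0, -0.7, 44, 0.9],
)

```text
time: 15.9
tool_pos: [0.6456, -0.0761, 0.0152]
ee_rot: [3.141, -0.001, 0.116]
wrist_force: [-0.4, -0.1, 3.5]
width: 0.0213
finger_force: 30.0
```

```bash
python3 go.py
```

```text
t 15.9 tcp [645.6 -76.1  15.2] rpy [ 1.7999e+02 -8.0000e-02  6.6400e+00] w 21.3 F [-0.4 -0.1  3.5] ff 29.98731404542923
```

Emit:
arm_command(
  targets=[0, 0, 0, 0, 1, 0, 0.9, 0, 0, 0, 0, 1, 0, 0.1, 0, 0, 0, 0, 1, 0, 0.1, 0, 0, 0, 0, 1, 0, 0.1, 0, 0, 0, 0, 1, 0, 0.1, 0, 0, 0, 0, 1, -15, 0.1, 0, 0, 0, 0, 1, -50, 0.1, 0, 0, 0, 0, 1, -80, 0.1, 0, 0, 0, 0, 1, -80, 0.1],
)

```text
time: 16.8
tool_pos: [0.6491, -0.0777, 0.1019]
ee_rot: [3.138, -0.012, 0.116]
wrist_force: [1.2, -0.2, 1.9]
width: 0.0424
finger_force: 0.0
```

```bash
python3 go.py 443.5 -134 80 -70
```

```text
t 16.8 tcp [649.1 -77.7 101.9] rpy [179.77  -0.7    6.66] w 42.4 F [ 1.2 -0.2  1.9] ff 0.0
[-0.3 -0.7 76.7] [-211.    32.    19.5]
```

Emit:
arm_command(
  targets=[0, 0, -103, -211, 32, 15, 0.1, 0, 0, -103, -211, 32, 15, 0.1, 0, 0, -103, -211, 32, 15, 0.1, 0, 0, -103, -211, 32, 15, 0.1, 0, 0, -103, -211, 32, 15, 0.1, 0, 0, -103, -211, 32, 15, 0.1, 0, 0, -103, -211, 32, 15, 0.1, 0, 0, -103, -211, 32, 15, 0.1, 0, 0, -103, -211, 32, 15, 0.1, 0, 0, -103, -211, 32, 15, 0.1, 0, 0, -103, -211, 32, 15, 0.1, 0, 0, -103, -211, 32, 15, 0.1, 0, 0, -103, -211, 32, 15, 0.1, 0, 0, -103, -211, 32, 15, 0.1],
)

```text
time: 18.2
tool_pos: [0.4392, -0.1331, 0.079]
ee_rot: [-3.141, -0.0, 1.911]
wrist_force: [0.8, -0.1, -0.3]
width: 0.0422
finger_force: 0.0
```

```bash
python3 go.py 443.5 -134 0 110; python3 - <<'E'
from bench import robot
import cv2,numpy as np,pickle
s=robot.snapshot("side");t=robot.snapshot("top");pickle.dump(t,open("t4.pkl","wb"));pickle.dump(s,open("s4.pkl","wb"))
cv2.imwrite("pics/f.png",np.hstack([cv2.resize(t["color"][140:270,260:420,::-1],(400,325)),cv2.resize(s["color"][130:270,260:420,::-1],(371,325))]))
E
```

```text
t 18.2 tcp [ 439.2 -133.1   79. ] rpy [-1.7999e+02 -1.0000e-02  1.0948e+02] w 42.2 F [ 0.8 -0.1 -0.3] ff 0.0
[-0.  -0.  -0.5] [-2.3  3.7 79. ]
```

View pics/f.png

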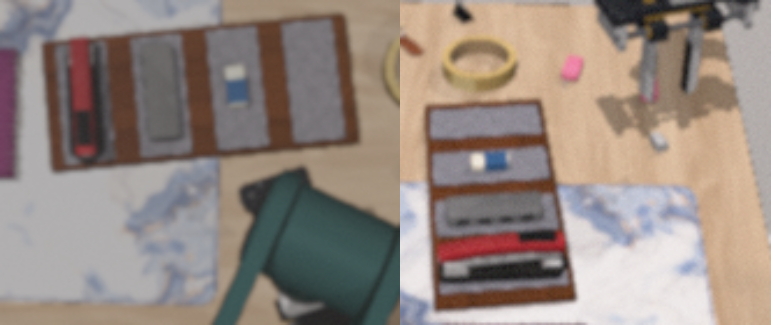

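The eraser is central on pad 3 (left crop (236,85)), and the sharpener is still at (658,140) in the right crop, under the gripper. Gripping it.

Emit:
arm_command(
  targets=[0, 0, 0, -3, 3, 35, 0.1, 0, 0, 0, -3, 3, 65, 0.1, 0, 0, 0, -3, 3, 75, 0.1, 0, 0, 0, -3, 3, 79, 0.1, 0, 0, 0, -3, 3, 79, 0.1, 0, 0, 0, -3, 3, 79, 1.0, 0, 0, 0, -3, 3, 79, 1.0, 0, 0, 0, -3, 3, 79, 1.0, 0, 0, 0, -3, 3, 79, 1.0, 0, 0, 0, -3, 3, 79, 1.0, 0, 0, 0, -3, 3, 79, 1.0, 0, 0, 0, -3, 3, 79, 1.0],
)

```text
time: 19.5
tool_pos: [0.4436, -0.1352, 0.0009]
ee_rot: [3.141, 0.001, 1.914]
wrist_force: [-0.9, 0.2, 4.8]
width: 0.0141
finger_force: 29.8
```

```bash
python3 go.py 656 -161.3 50 6.7 656 -161.3 50 186.7
```

```text
t 19.5 tcp [ 443.6 -135.2    0.9] rpy [1.7996e+02 4.0000e-02 1.0965e+02] w 14.1 F [-0.9  0.2  4.8] ff 29.848336846916936
[ 1.00e-01 -0.00e+00  1.03e+02] [-96.  191.3 -48.9]
[  0.    0.1 -77. ] [-96.  191.3 -48.9]
```

Emit:
arm_command(
  targets=[0, 0, 0, 0, 0, -30, 1.0, 0, 0, 0, 0, 0, -49, 1.0, 0, 0, -77, -96, 191, -49, 1.0, 0, 0, -77, -96, 191, -49, 1.0, 0, 0, -77, -96, 191, -49, 1.0, 0, 0, -77, -96, 191, -49, 1.0, 0, 0, -77, -96, 191, -49, 1.0, 0, 0, -77, -96, 191, -49, 1.0, 0, 0, -77, -96, 191, -49, 1.0, 0, 0, -77, -96, 191, -49, 1.0, 0, 0, -77, -96, 191, -49, 1.0, 0, 0, -77, -96, 191, -49, 1.0, 0, 0, -77, -96, 191, -49, 1.0, 0, 0, -77, -96, 191, -49, 1.0],
)

```text
time: 20.9
tool_pos: [0.6552, -0.1611, 0.0487]
ee_rot: [3.141, -0.0, -3.027]
wrist_force: [0.3, -0.1, 0.1]
width: 0.0137
finger_force: 29.9
```

```bash
python3 go.py 656 -161.3 15 186.7;python3 - <<'E'
from bench import robot
import cv2,numpy as np,pickle
s=robot.snapshot("side")
cv2.imwrite("pics/g.png",cv2.resize(s["color"][130:240,250:390,::-1],(560,440)))
E
```

```text
t 20.9 tcp [ 655.2 -161.1   48.7] rpy [ 1.7998e+02 -3.0000e-02 -1.7346e+02] w 13.7 F [ 0.3 -0.1  0.1] ff 29.85874666075688
[ 0.  -0.  -0.2] [-0.8 -0.3 33.7]
```

View pics/g.png

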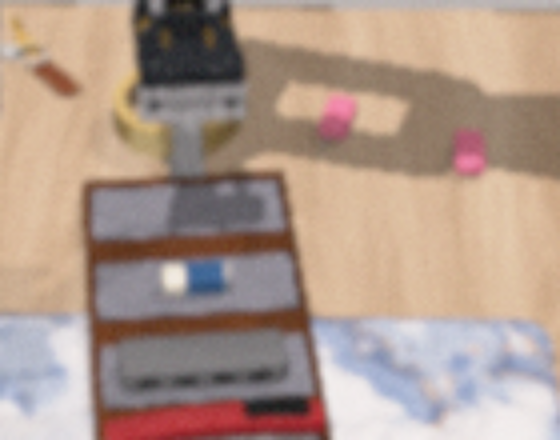

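The sharpener is hidden behind the finger at (187,160); the 13.7 mm opening shows it is held. Lowering.

Emit:
arm_command(
  targets=[0, 0, 0, -0.5, 0, 18, 1.0, 0, 0, 0, -0.5, 0, 29, 1.0, 0, 0, 0, -0.5, 0, 33, 1.0, 0, 0, 0, 0, 0, 34, 1.0, 0, 0, 0, 0, 0, 35, 1.0, 0, 0, 0, 0, 0, 35, 1.0],
)

```text
time: 21.55
tool_pos: [0.6555, -0.1612, 0.0152]
ee_rot: [-3.141, 0.001, -3.026]
wrist_force: [-1.4, 1.9, 3.3]
width: 0.0139
finger_force: 29.8
```

```bash
python3 go.py 656 -161.3 14.5 186.7
```

```text
t 21.55 tcp [ 655.5 -161.2   15.2] rpy [-1.7999e+02  4.0000e-02 -1.7335e+02] w 13.9 F [-1.4  1.9  3.3] ff 29.767935245035915
[-0.   0.  -0.1] [-0.4 -0.2  0.7]
```

Contact. Releasing, rising, and backing off to clear the view.

Emit:
arm_command(
  targets=[0, 0, 0, 0, 0, 0, 0.2, 0, 0, 0, 0, 0, 0, 0.2, 0, 0, 0, 0, 0, 0, 0.2, 0, 0, 0, 0, 0, 0, 0.2, 0, 0, 0, 0, 0, 0, 0.2, 0, 0, 0, 0, 0, -15, 0.2, 0, 0, 0, 0, 0, -50, 0.2, 0, 0, 0, 0, 0, -90, 0.2, 0, 0, 0, 50, 0, -120, 0.2, 0, 0, 0, 100, 0, -120, 0.2, 0, 0, 0, 150, -50, -120, 0.2, 0, 0, 0, 200, -100, -120, 0.2, 0, 0, 0, 250, -150, -120, 0.2, 0, 0, 0, 250, -180, -120, 0.2, 0, 0, 0, 250, -180, -120, 0.2, 0, 0, 0, 250, -180, -120, 0.2],
)

```text
time: 23.15
tool_pos: [0.4256, -0.3735, 0.1356]
ee_rot: [-3.138, 0.0, -3.032]
wrist_force: [0.0, 1.1, -1.1]
width: 0.0375
finger_force: 0.0
```

```bash
python3 go.py; python3 - <<'E'
from bench import robot
import cv2,numpy as np,pickle
s=robot.snapshot("side");t=robot.snapshot("top");pickle.dump(t,open("t5.pkl","wb"));pickle.dump(s,open("s5.pkl","wb"))
cv2.imwrite("pics/k.png",np.vstack([cv2.resize(t["color"][142:214,270:410,::-1],(583,300),interpolation=cv2.INTER_CUBIC),cv2.resize(s["color"][165:270,255:350,::-1],(583,290),interpolation=cv2.INTER_CUBIC)]))
E
```

```text
t 23.15 tcp [ 425.6 -373.5  135.6] rpy [-179.81    0.   -173.72] w 37.5 F [ 0.   1.1 -1.1] ff 0.0
```

View pics/k.png

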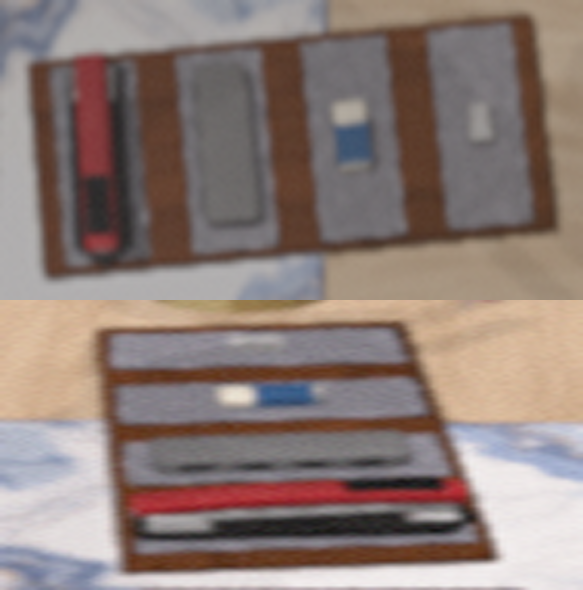

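```bash
python3 - <<'E'
from h import *;import pickle
t=pickle.load(open("t5.pkl","rb"));s=pickle.load(open("s5.pkl","rb"))
y=np.radians(6.7);ax=np.array([np.cos(y),np.sin(y)]);ay=np.array([-ax[1],ax[0]])
PT=np.array([[626.1,89.3],[636.2,5],[646.1,-79.4],[656.3,-164]]);PS=np.array([[626.2,93.8],[636.2,9.6],[645.7,-74.6],[655.6,-158.7]])
def corners(n,pts,z,im,P,o,sc):
    uv=np.array(pts)/sc+o; w=cast(im,uv,z)[:,:2]*1000; b=w.mean(0)-P
    L=w[:2].mean(0)-w[2:].mean(0)
    print(n,"along",(b@ax).round(1),"across",(b@ay).round(1),"yaw err",round(float(np.degrees(np.arctan2(L@ay,L@ax))),1),"len",np.hypot(*L).round(0))
sc=np.array([583/140,300/72]);o=np.array([270,142])
corners("hub top",[(193,68),(245,62),(262,218),(210,225)],.028,t,PT[1],o,sc)
corners("eraser top",[(331,101),(367,99),(371,163),(337,168)],.024,t,PT[2],o,sc)
corners("sharp top",[(471,103),(488,101),(495,140),(474,144)],.024,t,PT[3],o,sc)
corners("stap top",[(75,57),(108,54),(119,248),(85,252)],.055,t,PT[0],o,sc)
sc=np.array([583/95,290/105]);o=np.array([255,165])
f=lambda p:[(a,b-300) for a,b in p]
corners("hub side",f([(150,440),(150,465),(408,455),(405,432)]),.028,s,PS[1],o,sc)
corners("eraser side",f([(217,385),(218,402),(320,399),(318,384)]),.024,s,PS[2],o,sc)
corners("sharp side",f([(228,336),(228,346),(286,344),(284,334)]),.024,s,PS[3],o,sc)
corners("stap side",f([(131,490),(133,512),(468,498),(464,480)]),.055,s,PS[0],o,sc)
E
```

```text
hub top along -0.1 across -2.0 yaw err 0.8 len 106.0
eraser top along -0.4 across 0.5 yaw err -1.5 len 44.0
sharp top along -1.8 across -1.0 yaw err 0.6 len 27.0
stap top along -3.1 across -1.9 yaw err -1.7 len 128.0
hub side along 2.0 across 3.7 yaw err 1.0 len 108.0
eraser side along 0.5 across 3.6 yaw err -1.6 len 45.0
sharp side along -0.4 across 4.2 yaw err 1.9 len 27.0
stap side along 0.4 across 8.6 yaw err 0.8 len 130.0
```

Shortest to longest run from the tape to the notebook. In the top view every tool is within about 3 mm of its pad's centre and 2° of its axis; the side view, which also sees the front faces, reads higher across the pads. The gripper is clear. Handing in.

```bash
python3 -c "
from bench import robot
print(robot.close_job())"
```

```text
the job is handed in; nothing more can be done
None
```

I handed the job in with all four tools flat on their pads in order from the tape to the notebook (sharpener, eraser, USB hub, stapler), at 23 s of the 109 s allowed; the judge's verdict was not shown.

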